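# Check the bread cart's tyre with a pencil gauge

### The arm

A 6-joint arm with a two-finger parallel gripper is mounted at the origin on the work surface. World frame = base frame: x ahead of the robot, y to its left, z up, the work surface at z = 0. Lengths are in m, angles in rad, forces in N, time in s.
With the tool pointing down it reaches from about 0.325 to 0.775 m from the base axis. Payload 5.5 kg.
Tool frame: the origin (TCP) lies on the centre line of the jaws, within the pads' length; the fingertips stand 17 mm ahead of it and the grasp point (between the pads) lies 2 mm behind it; z points along the fingers, y is the direction in which the jaws open and shut (so a half turn about z gives the same grasp; the last joint's range is limited). The gripper opens to 85 mm and grips with 20 to 120 N. Pads are 22 mm wide; open, the fingers measure 114 mm over their backs; the gripper's body (76 mm by 85 mm) begins 54 mm behind the grasp point. The pads swing forward as they close: fully open they stand 13 mm farther back than shut.
Start: joints at [-1.264, 0.091, 1.231, -0, 1.82, -0.057], TCP at [0.213, -0.561, 0.248] pointing down, gripper open.
Joint ranges: [-2.87, 2.87], [-0.86, 2.18], [0.17, 2.46], [-1.51, 4.65], [0.06, 2.69], [-2.65, 2.65]. Speed limits (rad/s): [2.57, 2.57, 3.01, 3.14, 3.14, 3.14].

### API

Orientations are given as a rotation vector (axis times angle).
In Python, from workcell import telemetry, viewer, job, spot_in, cut_out gives the robot as it stands.
- The arm moves only by the tool send_rows, never from a script. Its argument "steps" is a list of rows, each a list of 5 numbers: the opening, from 0 (shut) to 1 (fully open), then the shift along the world's x, y, z each as a share of 20 cm, from -1 to 1, then the turn about the world's z as a share of pi rad, from -1 to 1. A call has 1 to 5 rows; each row is the pose to reach, as a shift and turn from the pose measured when the call began, turning the shorter way round; what a row does not reach only later rows make up. A row lasts 1/10 s, in which the tool goes at most 50 mm and 8.59 degrees, less where a joint would pass 70% of its speed; a pose out of reach is approached as far as the arm can. A call with a number of a shift or a turn outside -1 to 1 is refused whole. A call with a gripper value outside its range is refused whole. The fingers move at their own pace and stop on an object; "grip_force" is the grip in N (left out, the last holds). Time passes only in rows, so rows that repeat a pose let the fingers close. It gives the time, the measured TCP pose, the force and the opening at its end, in the units of the state.
- telemetry.get_state(): the state, without advancing time (a new reading comes with each control period).
- viewer.snapshot(name): name is "scene" or "top"; returns the picture (384x512x3 uint8, red, green, blue); there is no depth.
- viewer.calibration(name): a dict with "intrinsics" (3x3 intrinsics, pixels), "pose" (4x4, takes a point from camera to world coordinates). Camera axes: x right, y up, looking along -z (the intrinsics and any distortion apply to the point x, -y, -z); pixel columns grow to the right and rows downward; lengths in m; the calibration is good to about 2 mm. A picture is of the moment at which its call begins. calibration takes no time and is no camera call.
- job.hand_in(): hands the job in, once; it reports no verdict.
Trained networks look in the newest picture that a camera, given by its name, has taken for a name from the list of things; names that differ only in an ending like _2 or _b are one class to them, and where a whole thing is asked for, a point or a joint stands for the part that bears it (a point fixed in the world has none). Each returns a list of dicts, best first, with "p" (0 to 1); they miss things now and then, are a little off and sometimes report something else, mostly with a low value. They report only what shows in the picture. A call takes as long as a camera call. They do not tell look-alikes from the thing itself.
- spot_in(target, camera): "location" ([column, row] in pixels, amid what is visible of it).
- cut_out(target, camera): "region" (384x512 bool, what is visible of it) and "location" ([column, row] in pixels, amid what is visible of it).
The state is a dict: "time": time; "joints": joint angles; "joint_vel": joint speeds; "effort": joint torques, N m; "ee_pos": TCP position; "eef_rot": TCP orientation; "contact_force": force on the tool from outside, world axes, zero at the start; "moment": the same for the moment, N m; "opening": finger opening in m.
Only numpy, scipy, OpenCV 4.12 (cv2) and the standard library are available. Lean on these libraries where they do the work, as an engineer would, in place of code of your own. Each camera call takes 0.05 s, during which the arm holds its last target. There are 200 camera calls.

### The job

Check the tyre of the bread cart's wheel: take the pencil gauge out of its stand, press it straight down over the wheel's upright valve stem until it is fully home and hold it there firmly for a good second (about 17 N; more than 25 N would ruin the valve), so that the tyre's pressure pushes the white rod out of the gauge's top. Then stand the gauge back upright in its stand, fully down, with the rod still out for the baker to read, and let go. Leave everything else where it is.

Things in the scene. Friction and masses are not known exactly. Their poses are not given: they have to be found in the camera images.
- gauge_grip (a point): pencil gauge standing mouth down, 105 mm tall, 0.12 kg: middle of its grip, a round steel barrel of 20 mm diameter, 60 to 100 mm above the mouth; this point is on its axis 85 mm above the mouth; z points up. Below the grip a finger collar of 32 mm diameter (54 to 60 mm up) that fingertips can push on. The rod rises up to 24 mm out of the barrel's top: keep the room between the fingers free
- gauge_mouth (a point): centre of the gauge's open mouth (its underside), on the axis. Outside: a 29 mm bell, 23 mm from 9 mm up. Inside: a funnel of 18 mm narrowing within 5 mm to an 11 mm bore, which ends in a seat 28 mm above the mouth; fully home means that the stem's top meets this seat
- rod (a joint): how far the white rod (8 mm button) stands out of the gauge's top, m: 0 in, 0.024 most. Sprung, but a drag of 5 N keeps it where the pressure has pushed it. This wheel should read 0.008 to 0.023, by its unknown pressure; a gauge pressed on part of the way reads short. Do not push it back in
- wheel: the cart's pneumatic wheel lying flat, fixed: black tyre of 220 mm diameter, top at 64 mm; grey rim disc of 136 mm diameter, face 40 mm above the table; steel hub of 36 mm diameter up to 60 mm. Origin under its centre on the table; the valve stands in its +x direction. Valve core: before the gauge is home it pushes back with 5 to 10 N over its last 10 to 25 mm
- valve (a point): nominal foot of the upright valve stem, on the rim's face 45 mm from the wheel's axis, 40 mm above the table. Stem: 8 mm brass tube, rounded end, rubber boot. Its top is 34 to 54 mm above this point, its axis up to 2 mm off in x and y: not measured, feel for it. It gives sideways under a newton or two and sinks 0.2 mm per N; once the gauge is home the force climbs 5 N per mm
- stand: the gauge's stand, fixed: a steel foot 90 by 90 by 8 mm with an aluminium cup in its middle; origin under its centre on the table. The cup's bore is 34 mm in diameter, widening at the rim to 44 mm; rim 48 mm above the table
- stand_floor (a point): the centre of the cup's floor, 12 mm above the table, where the gauge's mouth rests
- roll0: bystander: crusty bread roll about 140 mm long, 60 wide and 60 tall, lying on the table; origin under its centre
- roll1: bystander: crusty bread roll about 140 mm long, 60 wide and 60 tall, lying on the table; origin under its centre
- spanner: bystander: steel spanner 150 mm long lying beside the stand
- dustcap: bystander: the valve's black dust cap, 14 mm wide and 13 tall, lying on the wheel's rim disc on the side away from the valve
- oiltin: bystander: plain metal can, 52 mm in diameter, 110 tall; origin under its centre
- mug: bystander: white mug with a wooden lid, 72 mm in diameter, 85 tall; origin under its centre
Not all that is in view belongs to the job. Leave any turquoise or yellow look-alike of the part that bears gauge_grip alone. There is more than one size of the stand; the job needs the larger.

How it is judged:
On the way, in this order (a step that is already met when the one before it is completed fails the run):
1. the gauge is lifted out of its stand (z of gauge_mouth in the frame of stand_floor above 0.045 m), for 0.1 s.
2. the gauge is pressed upright and home on the valve stem for half a second, bearing on the stem itself with at least 4 N beyond the core's push, its rod pushed out (contact force between gauge and stem above 4 N and horizontal distance between gauge_mouth and valve below 0.009 m and angle between gauge_grip's own z axis and vertical below 0.12 rad and value of joint rod above 0.006 m), for 0.5 s.
At the end, for the whole second after the job is handed in: the gauge stands at rest and released in its stand's cup: mouth within 8 mm of the cup's centre and 4 mm of its floor, upright within 0.12 rad, rod out by more than 6 mm (horizontal distance between gauge_mouth and stand_floor below 0.008 m and z of gauge_mouth in the frame of stand_floor below 0.004 m and angle between gauge_grip's own z axis and vertical below 0.12 rad and value of joint rod above 0.006 m and linear speed of gauge below 0.01 m/s); the robot touches nothing.
It fails at once if the gauge bears on the valve stem itself with more than 19 N (over 25 N in all, with the core's push) (contact force between gauge and stem above 19 N).
It fails at once if a bystander (roll, spanner, dust cap, can or mug) is shifted by more than 20 mm (distance of any of roll0, roll1, spanner, dustcap, oiltin, mug from where it was at the start of the episode above 0.02 m).
It also fails if it takes over 64 s, if anything falls off the work surface, if the arm or the gripper's body presses on something with over 40 N, if the wrist force passes 120 N, or if a joint passes its speed limit or range.

## Working session

There is one attempt and no reset: what is moved stays moved. The work goes in short steps, Python scripts to look and compute and a tool call to move; the robot and the scene stay as the last step left them, time stands still between calls to the robot, and variables do not carry over. Pictures are saved under pics/ and viewed, about 8 in all and at most 12, crops included, and the job is handed in when it is done.

Besides the shell and the picture viewer there is one more tool, called by a JSON object that holds its "api" and its "payload". send_rows: Moves the arm, as the interface text tells. Shift numbers are shares of 20 cm and turn numbers shares of pi rad, none past 1 either way. Its arguments: {"type":"object","properties":{"steps":{"type":"array"},"grip_force":{"type":"number"}},"required":["steps"]}

```bash
mkdir -p pics; cat > h.py <<'E'
import numpy as np, cv2
from workcell import telemetry, viewer, job, spot_in, cut_out
def save(n,f):
    im=viewer.snapshot(n); cv2.imwrite('pics/'+f,im[:,:,::-1]); return im
def ray(n,uv):
    c=viewer.calibration(n);K=np.array(c['intrinsics']);P=np.array(c['pose'])
    d=np.linalg.inv(K)@[uv[0],uv[1],1]; d=P[:3,:3]@[d[0],-d[1],-d[2]]
    return P[:3,3],d
def at_z(n,uv,z):
    o,d=ray(n,uv); return o+d*(z-o[2])/d[2]
def proj(n,p):
    c=viewer.calibration(n);K=np.array(c['intrinsics']);P=np.array(c['pose'])
    q=P[:3,:3].T@(np.array(p)-P[:3,3]); q=K@[q[0],-q[1],-q[2]]; return q[:2]/q[2]
def tri(u1,u2,n1='scene',n2='top'):
    o1,d1=ray(n1,u1);o2,d2=ray(n2,u2)
    t=np.linalg.lstsq(np.c_[d1,-d2],o2-o1,rcond=None)[0]
    a,b=o1+d1*t[0],o2+d2*t[1]; return (a+b)/2,np.linalg.norm(a-b)
E
python3 - <<'E'
from h import *
a=save('scene','s0.png');b=save('top','t0.png')
cv2.imwrite('pics/s0b.png',cv2.resize(a[:,:,::-1],(800,600),interpolation=cv2.INTER_CUBIC))
cv2.imwrite('pics/t0b.png',cv2.resize(b[:,:,::-1],(800,600),interpolation=cv2.INTER_CUBIC))
for n in('scene','top'):
    c=viewer.calibration(n);print(n,{k:np.round(v,3).tolist() for k,v in c.items()})
    for t in('gauge_grip','gauge_mouth','wheel','valve','stand','stand_floor'):
        print(t,[(round(r['p'],2),np.round(r['location'],1).tolist()) for r in spot_in(t,n)][:5])
print(telemetry.get_state())
E
```

```text
scene {'intrinsics': [[467.025, 0.0, 254.197], [0.0, 467.025, 191.221], [0.0, 0.0, 1.0]], 'pose': [[0.262, -0.785, 0.561, 1.317], [0.965, 0.22, -0.143, -0.218], [-0.011, 0.579, 0.815, 1.241], [0.0, 0.0, 0.0, 1.0]]}
gauge_grip [(0.72, [154.0, 223.4]), (0.58, [192.1, 205.6]), (0.5, [194.3, 244.3])]
gauge_mouth [(0.67, [190.4, 208.5]), (0.64, [193.4, 246.0]), (0.49, [156.2, 227.9])]
wheel [(0.71, [313.8, 193.8])]
valve [(0.71, [321.9, 194.5])]
stand [(0.85, [191.2, 221.1]), (0.6, [173.3, 183.0])]
stand_floor [(0.86, [194.3, 218.4]), (0.81, [171.1, 179.7])]
top {'intrinsics': [[423.757, 0.0, 257.533], [0.0, 423.757, 190.355], [0.0, 0.0, 1.0]], 'pose': [[-0.007, 0.989, -0.147, 0.32], [-1.0, -0.009, -0.013, 0.001], [-0.015, 0.147, 0.989, 1.324], [0.0, 0.0, 0.0, 1.0]]}
gauge_grip [(0.57, [369.6, 184.5]), (0.48, [334.9, 186.6])]
gauge_mouth [(0.62, [335.2, 153.1]), (0.41, [334.8, 191.6]), (0.16, [114.9, 203.5])]
wheel [(0.69, [199.0, 182.6])]
valve [(0.72, [201.0, 179.5])]
stand [(0.82, [327.9, 192.4]), (0.6, [345.6, 239.0]), (0.29, [335.3, 187.6])]
stand_floor [(0.92, [344.9, 241.9]), (0.83, [328.2, 194.4])]
{'time': 0.7, 'joints': array([-1.26370178e+00,  9.10642430e-02,  1.23066093e+00,  2.02712612e-05,
        1.81976338e+00, -5.66879495e-02]), 'joint_vel': array([-0.00102021, -0.00187688,  0.00104911, -0.000705  , -0.0015063 ,
        0.00136564]), 'effort': array([-9.22285144e-04, -4.58309126e+01, -4.17995417e+01, -1.64130543e-04,
        3.58171219e-04,  9.72548762e-07]), 'ee_pos': array([ 0.21350829, -0.56076256,  0.24831872]), 'eef_rot': array([3.08966629e+00, 5.68272003e-01, 5.10368101e-05]), 'contact_force': array([-0.5221578 , -0.53077129, -0.05084151]), 'moment': array([-0.04931252, -0.03261133, -0.03030656]), 'opening': 0.08533431592334066}
```

View pics/s0b.png

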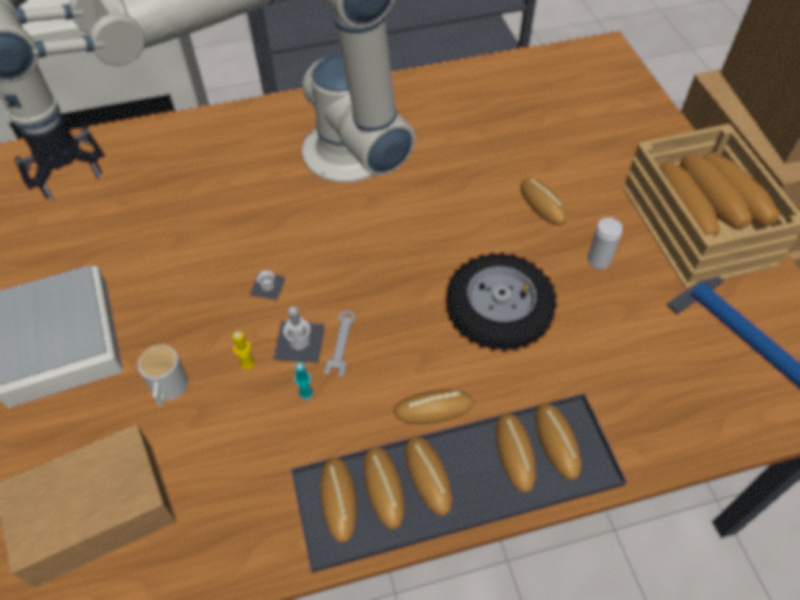

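View pics/t0b.png

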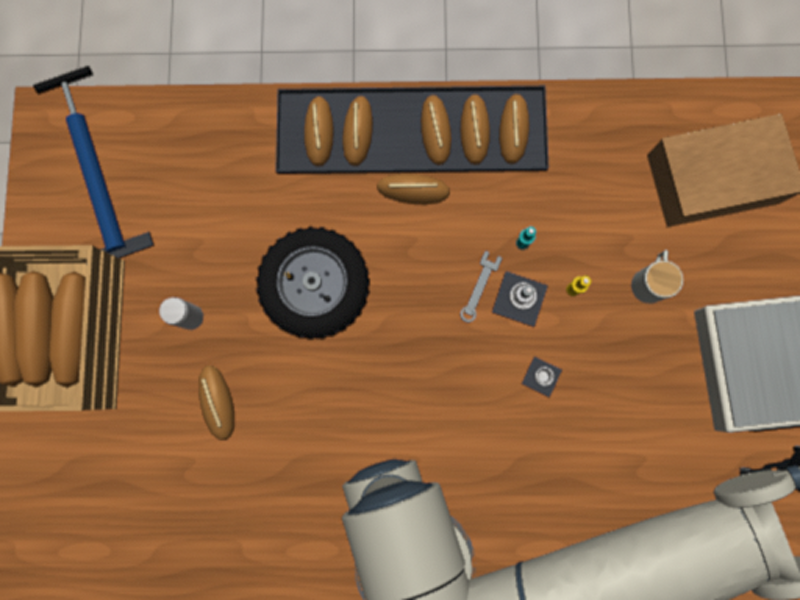

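```bash
python3 - <<'E'
from h import *
a=cv2.imread('pics/s0.png');b=cv2.imread('pics/t0.png')
def c(im,x,y,w,s): return cv2.resize(im[y-w:y+w,x-w:x+w],(s,s),interpolation=cv2.INTER_CUBIC)
top=np.hstack([c(a,320,191,40,400),c(b,200,181,40,400)])
bot=np.hstack([c(a,191,212,26,200),c(b,333,190,26,200)]);bot=np.hstack([bot,np.zeros((200,400,3),np.uint8)])
cv2.imwrite('pics/z1.png',np.vstack([top,bot]))
for t in('wheel','stand','gauge_grip','dustcap','spanner','roll0','oiltin','mug'):
  for n in('scene','top'):
    for r in cut_out(t,n)[:4]:
        m=np.array(r['region']);ys,xs=np.nonzero(m)
        print(t,n,round(r['p'],2),np.round(r['location'],1),m.sum(),xs.min(),xs.max(),ys.min(),ys.max())
E
```

```text
wheel scene 0.81 [317.9 192.1] 3498 285 356 162 225
wheel top 0.98 [200.2 180.5] 4142 163 236 145 217
stand scene 0.61 [193.3 219.8] 649 176 207 206 232
stand scene 0.58 [172.8 179.7] 295 162 182 173 191
stand top 0.87 [345.3 241.1] 400 334 359 229 253
stand top 0.73 [327.5 193.6] 610 316 348 175 207
gauge_grip scene 0.6 [189.7 203.7] 178 184 194 197 217
gauge_grip scene 0.54 [155.4 224.3] 198 150 162 213 236
gauge_grip scene 0.48 [193.1 245.5] 195 189 200 232 255
gauge_grip top 0.64 [334.8 151.7] 132 330 342 145 159
gauge_grip top 0.54 [335.5 188. ] 117 329 341 183 194
spanner scene 0.85 [215.1 223.6] 245 209 224 200 239
spanner scene 0.62 [349.2 128.3] 531 333 362 114 143
spanner top 0.51 [309.7 179.9] 288 295 320 161 205
spanner top 0.29 [329.9 191.7] 715 315 349 174 209
roll0 scene 0.78 [349.2 131.5] 534 333 362 114 143
roll0 scene 0.76 [275.7 261. ] 875 252 302 250 271
roll0 top 0.88 [138.1 256.7] 766 127 149 234 280
roll0 top 0.69 [264.6 117.8] 711 242 287 112 130
oiltin scene 0.74 [322.8 193.8] 3505 285 356 162 225
oiltin scene 0.65 [389.1 158. ] 455 376 396 141 171
oiltin top 0.78 [115.3 203.7] 397 103 129 191 210
mug top 0.84 [418.9 179.6] 730 404 437 161 193
```

View pics/z1.png

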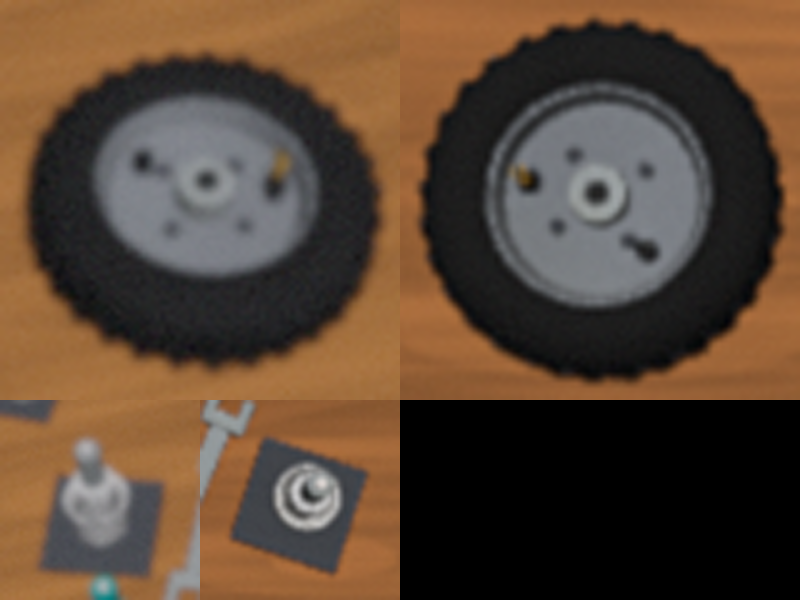

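```bash
python3 - <<'E'
from h import *
P=lambda x:np.round(x,4).tolist()
a=cv2.imread('pics/s0.png')[:,:,::-1].astype(int);b=cv2.imread('pics/t0.png')[:,:,::-1].astype(int)
print('hub',P(at_z('scene',(321.1,186.6),.06)),P(at_z('top',(198.9,179.1),.06)),tri((321.1,186.6),(198.9,179.1)))
# brass centroid
out={}
for n,im,(x,y),w in(('scene',a,(336,184),8),('top',b,(184,176),7)):
    s=im[y-w:y+w,x-w:x+w]; wt=np.clip(s[:,:,0]-s[:,:,2]-25,0,None).astype(float)
    ys,xs=np.mgrid[y-w:y+w,x-w:x+w]; c=np.array([(xs*wt).sum(),(ys*wt).sum()])/wt.sum(); out[n]=c; print(n,c); print(wt.astype(int))
print('brass mid',tri(out['scene'],out['top']))
# stand foot: dark grey
for n,im,(x,y),w in(('scene',a,(191,220),24),('top',b,(333,190),24)):
    s=im[y-w:y+w,x-w:x+w]; m=((s[:,:,0]-s[:,:,2])<15).astype(np.uint8)
    k,l,st,ce=cv2.connectedComponentsWithStats(m); i=l[w,w] 
    pts=np.argwhere(l==i)[:,::-1]+[x-w,y-w]
    # rays to z=.008, only edges of foot valid
    q=np.array([at_z(n,p,.008)[:2] for p in pts],np.float32); print(n,len(q),cv2.minAreaRect(q))
    d=((s.max(2)<95)&(l==i)); print(d.sum()); q=np.array([at_z(n,p,.008)[:2] for p in np.argwhere(d)[:,::-1]+[x-w,y-w]],np.float32);print(cv2.minAreaRect(q))
# gauge top: crop coords -> px
s=(165+88/200*52,186+(447-400)/200*52); t=(307+(319-200)/200*52,164+(486-400)/200*52)
print('gauge top',s,t,tri(s,t),at_z('scene',s,.117),at_z('top',t,.117))
for nm,u,v in (('yellow',(155.4,224.3),(371,182)),('teal',(193.1,245.5),(336,151.7)),('mug',(103,235),(418.9,179.6)),('tin',(389,158),(115.3,203.7))):
    print(nm,P(at_z('top',v,.06)),P(tri(u,v)[0]))
E
```

```text
hub [0.5431, 0.1943, 0.06] [0.5443, 0.1958, 0.06] (array([0.54389603, 0.19476383, 0.06108854]), np.float64(0.0017406103963859474))
scene [335.79487179 183.55128205]
[[ 0  0  0  0  0  0  0  0  0  0  0  0  0  0  0  0]
 [ 0  0  0  0  0  0  0  0  0  0  0  0  0  0  0  0]
 [ 0  0  0  0  0  0  0  0  0  0  0  0  0  0  0  0]
 [ 0  0  0  0  0  0  0  0  0  0  0  0  0  0  0  0]
 [ 0  0  0  0  0  0  0  0  0  0  0  0  0  0  0  0]
 [ 0  0  0  0  0  0  0  0  7  0  0  0  0  0  0  0]
 [ 0  0  0  0  0  0  0 14 29 14  0  0  0  0  0  0]
 [ 0  0  0  0  0  0  0 25 41 24  0  0  0  0  0  0]
 [ 0  0  0  0  0  0  0 33 40 16  0  0  0  0  0  0]
 [ 0  0  0  0  0  0  0 30 23  0  0  0  0  0  0  0]
 [ 0  0  0  0  0  0  0 16  0  0  0  0  0  0  0  0]
 [ 0  0  0  0  0  0  0  0  0  0  0  0  0  0  0  0]
 [ 0  0  0  0  0  0  0  0  0  0  0  0  0  0  0  0]
 [ 0  0  0  0  0  0  0  0  0  0  0  0  0  0  0  0]
 [ 0  0  0  0  0  0  0  0  0  0  0  0  0  0  0  0]
 [ 0  0  0  0  0  0  0  0  0  0  0  0  0  0  0  0]]
top [184.19444444 175.79166667]
[[ 0  0  0  0  0  0  0  0  0  0  0  0  0  0]
 [ 0  0  0  0  0  0  0  0  0  0  0  0  0 
[... 809 characters left out ...]
0955410004, 0.0833708718419075), 70.48589324951172)
top 751 ((0.5125548839569092, -0.21536512672901154), (0.08673227578401566, 0.08568006753921509), 69.79051971435547)
515
((0.5125548839569092, -0.21536512672901154), (0.08673227578401566, 0.08568006753921509), 69.79051971435547)
gauge top (187.88, 198.22) (337.94, 186.36) (array([ 0.51020886, -0.21485567,  0.11064913]), np.float64(0.0004427945235118533)) [ 0.51480932 -0.21466251  0.117     ] [ 0.50917372 -0.21394518  0.117     ]
yellow [0.5305, -0.3239, 0.06] [0.5326, -0.3262, 0.0481]
teal [0.6251, -0.2219, 0.06] [0.6297, -0.228, 0.0394]
mug [0.5364, -0.4678, 0.06] [0.5362, -0.4733, 0.0581]
tin [0.4714, 0.4475, 0.06] [0.4752, 0.4592, 0.0325]
```

{"api": "send_rows", "payload": {"steps": [[1,0.75,0.86,-0.1,0],[1,0.75,0.86,-0.1,0],[1,0.75,0.86,-0.1,0],[1,0.75,0.86,-0.1,0],[1,0.75,0.86,-0.1,0]], "grip_force": 60}}

```text
time: 2.0
ee_pos: [0.3653, -0.386, 0.2282]
eef_rot: [-3.089, -0.572, -0.001]
contact_force: [-0.4, -0.2, 0.4]
opening: 0.0854
```

{"api": "send_rows", "payload": {"steps": [[1,0.736,0.85,-0.14,0],[1,0.736,0.85,-0.14,0],[1,0.736,0.85,-0.14,0],[1,0.736,0.85,-0.14,0],[1,0.736,0.85,-0.14,0]]}}

```text
time: 2.5
ee_pos: [0.5141, -0.213, 0.1997]
eef_rot: [-3.087, -0.576, -0.002]
contact_force: [0.1, -0.4, -0.6]
opening: 0.0854
```

```bash
python3 - <<'E'
from h import *
st=telemetry.get_state();print(st['ee_pos'],st['contact_force'])
a=save('scene','s1.png');b=save('top','t1.png')
def c(im,x,y,w,s): return cv2.resize(im[y-w:y+w,x-w:x+w],(s,s),interpolation=cv2.INTER_CUBIC)
cv2.imwrite('pics/z2.png',np.hstack([c(a,191,205,36,400),c(b,338,188,36,400)])[:,:,::-1])
print(proj('scene',st['ee_pos']),proj('scene',st['ee_pos']+[0,0,-.017]),proj('top',st['ee_pos']))
E
```

```text
[ 0.51411667 -0.21297941  0.19968553] [ 0.06435514 -0.44624147 -0.59980182]
[184.65323087 181.04521248] [185.45561843 184.65269293] [342.84367977 179.72589197]
```

View pics/z2.png

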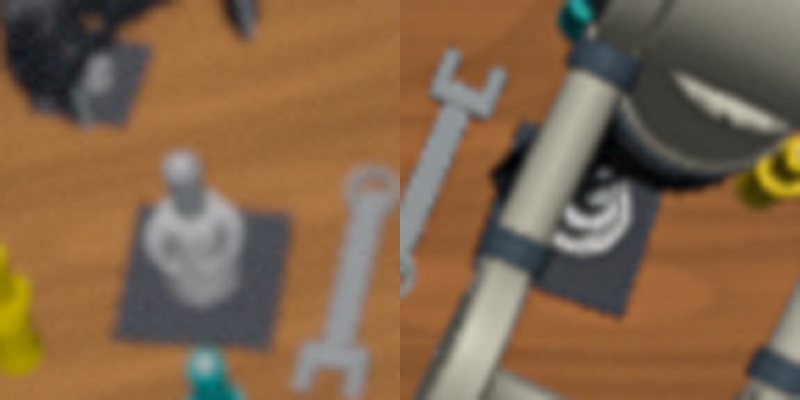

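{"api": "send_rows", "payload": {"steps": [[1,-0.008,-0.0125,-0.1,0],[1,-0.008,-0.0125,-0.25,0],[1,-0.008,-0.0125,-0.4,0],[1,-0.008,-0.0125,-0.52,0],[1,-0.008,-0.0125,-0.52,0]]}}

```text
time: 3.1
ee_pos: [0.51, -0.215, 0.0909]
eef_rot: [-3.082, -0.577, 0.009]
contact_force: [-0.0, 0.2, -0.9]
opening: 0.0854
```

{"api": "send_rows", "payload": {"steps": [[1,0.01,-0.002,0.02,0],[1,0.01,-0.002,0.02,0],[1,0.01,-0.002,0.02,0]], "grip_force": 40}}

```text
time: 3.4
ee_pos: [0.5129, -0.2161, 0.0971]
eef_rot: [-3.084, -0.577, 0.005]
contact_force: [0.7, 0.2, -0.2]
opening: 0.0855
```

{"api": "send_rows", "payload": {"steps": [[0,0,0,-0.005,0],[0,0,0,-0.005,0],[0,0,0,-0.005,0],[0,0,0,-0.005,0],[0,0,0,-0.005,0]]}}

```text
time: 3.9
ee_pos: [0.5129, -0.2161, 0.0961]
eef_rot: [-3.084, -0.577, 0.005]
contact_force: [0.7, -0.7, 0.2]
opening: 0.0185
```

{"api": "send_rows", "payload": {"steps": [[0,0,0,0,0],[0,0,0,0,0],[0,0,0,0,0],[0,0,0,0,0],[0,0,0,0,0]]}}

```text
time: 4.4
ee_pos: [0.5129, -0.2161, 0.0962]
eef_rot: [-3.084, -0.577, 0.005]
contact_force: [0.7, -0.1, 0.3]
opening: 0.019
```

{"api": "send_rows", "payload": {"steps": [[0,0,0,0,0],[0,0,0,0.1,0],[0,0,0,0.25,0],[0,0,0,0.4,0],[0,0,0,0.55,0]], "grip_force": 100}}

```text
time: 4.9
ee_pos: [0.5126, -0.2159, 0.2067]
eef_rot: [-3.083, -0.577, 0.006]
contact_force: [0.0, -0.3, -0.7]
opening: 0.0177
```

{"api": "send_rows", "payload": {"steps": [[0,0,0,0.03,0],[0,0,0,0.03,0],[0,0,0,0.03,0]]}}

```text
time: 5.2
ee_pos: [0.5122, -0.2157, 0.2105]
eef_rot: [-3.081, -0.577, 0.01]
contact_force: [0.7, -0.3, -1.3]
opening: 0.0175
```

```bash
python3 - <<'E'
from h import *
st=telemetry.get_state();print(st['ee_pos'],st['contact_force'],st['opening'])
a=save('scene','s2.png');b=save('top','t2.png')
def c(im,x,y,w,s): return cv2.resize(im[y-w:y+w,x-w:x+w],(s,s),interpolation=cv2.INTER_CUBIC)
u=proj('scene',st['ee_pos']-[0,0,.04]);print(u);x,y=map(int,u)
cv2.imwrite('pics/z3.png',np.hstack([c(a,x,y,30,400),c(b,200,181,40,400)])[:,:,::-1])
print([proj('scene',st['ee_pos']-[0,0,k]) for k in(0.03,.084)],x-30,y-30)
E
```

```text
[ 0.51217994 -0.21566172  0.21053002] [ 0.69600201 -0.30124857 -1.33296436] 0.017545102300017348
[184.96340177 186.86040405]
[array([184.49421204, 184.77833321]), array([186.96103783, 195.72509049])] 154 156
```

View pics/z3.png

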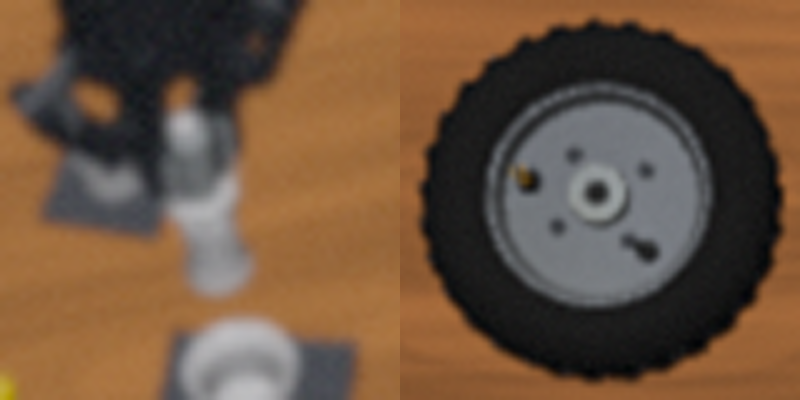

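{"api": "send_rows", "payload": {"steps": [[0,0.02,0.2,0,0],[0,0.04,0.4,0,0],[0,0.06,0.6,0,0],[0,0.08,0.8,0,0],[0,0.1,1,0,0]]}}

```text
time: 5.8
ee_pos: [0.5314, -0.014, 0.2083]
eef_rot: [-3.08, -0.576, 0.015]
contact_force: [-0.5, -0.7, -1.2]
opening: 0.0175
```

{"api": "send_rows", "payload": {"steps": [[0,0.02,0.2,0,0],[0,0.04,0.4,0,0],[0,0.06,0.6,0,0],[0,0.08,0.8,0,0],[0,0.09,0.9,0,0]]}}

```text
time: 6.3
ee_pos: [0.5486, 0.169, 0.2062]
eef_rot: [-3.078, -0.58, 0.019]
contact_force: [0.3, -1.1, -1.5]
opening: 0.0175
```

{"api": "send_rows", "payload": {"steps": [[0,0.01,0.17,0,0],[0,0.02,0.3,0,0],[0,0.02,0.3475,0,0],[0,0.02,0.3475,0,0],[0,0.02,0.3475,0,0]]}}

```text
time: 6.8
ee_pos: [0.5524, 0.2376, 0.2054]
eef_rot: [-3.079, -0.58, 0.022]
contact_force: [0.7, -1.3, -1.0]
opening: 0.0177
```

```bash
python3 - <<'E'
from h import *
from scipy.spatial.transform import Rotation as R
st=telemetry.get_state();r=R.from_rotvec(st['eef_rot']).as_matrix();print(st['ee_pos'],st['contact_force'],st['moment'],'z',r[:,2],'y',r[:,1],st['joints'])
a=save('scene','s3.png');b=save('top','t3.png')
def c(im,x,y,w,s): return cv2.resize(im[y-w:y+w,x-w:x+w],(s,s),interpolation=cv2.INTER_CUBIC)
m=st['ee_pos']+r[:,2]*.084
print(m,proj('scene',m),proj('top',m))
cv2.imwrite('pics/z4.png',np.hstack([c(a,333,175,30,400),c(b,186,170,30,400)])[:,:,::-1])
E
```

```text
[0.55242491 0.23764062 0.20539171] [ 0.72484786 -1.32005482 -0.96618038] [-0.04816203 -0.0250213  -0.00674286] z [-0.01503972  0.00534968 -0.99987259] y [ 0.36359595 -0.9314981  -0.01045293] [0.34422773 0.10046389 1.29655004 0.01028919 1.75692212 1.54465617]
[0.55116157 0.23809    0.12140241] [337.90015099 173.53674612] [181.130505   173.22834878]
```

View pics/z4.png

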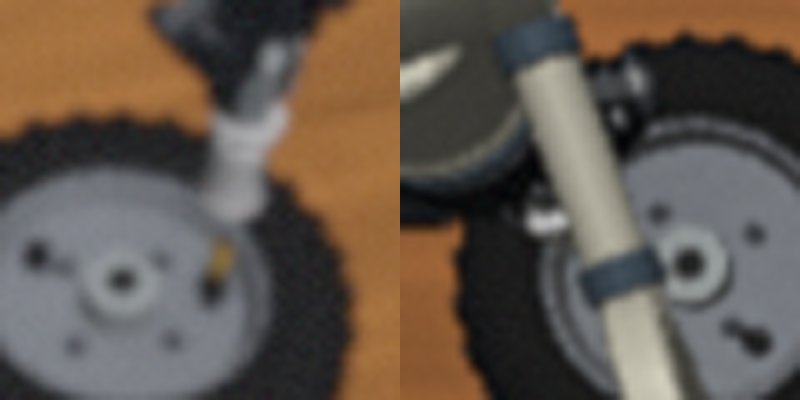

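{"api": "send_rows", "payload": {"steps": [[0,0.007,0.004,-0.03,0],[0,0.007,0.004,-0.06,0],[0,0.007,0.004,-0.085,0],[0,0.007,0.004,-0.105,0],[0,0.007,0.004,-0.115,0]]}}

```text
time: 7.4
ee_pos: [0.5539, 0.2379, 0.1822]
eef_rot: [-3.079, -0.578, 0.022]
contact_force: [0.7, 0.4, -1.2]
opening: 0.0174
```

{"api": "send_rows", "payload": {"steps": [[0,0,0,-0.01,0],[0,0,0,-0.02,0],[0,0,0,-0.03,0],[0,0,0,-0.04,0],[0,0,0,-0.05,0]]}}

```text
time: 7.9
ee_pos: [0.5539, 0.2379, 0.1721]
eef_rot: [-3.079, -0.578, 0.021]
contact_force: [-0.1, -0.5, 0.1]
opening: 0.0176
```

{"api": "send_rows", "payload": {"steps": [[0,0,0,-0.01,0],[0,0,0,-0.02,0],[0,0,0,-0.03,0],[0,0,0,-0.03,0],[0,0,0,-0.03,0]]}}

```text
time: 8.4
ee_pos: [0.5539, 0.2379, 0.1661]
eef_rot: [-3.079, -0.578, 0.021]
contact_force: [-1.0, -0.4, -1.2]
opening: 0.0177
```

{"api": "send_rows", "payload": {"steps": [[0,0,0,-0.01,0],[0,0,0,-0.02,0],[0,0,0,-0.03,0],[0,0,0,-0.03,0]]}}

```text
time: 8.8
ee_pos: [0.5537, 0.2379, 0.1595]
eef_rot: [-3.08, -0.578, 0.023]
contact_force: [0.3, -0.2, -1.3]
opening: 0.0177
```

{"api": "send_rows", "payload": {"steps": [[0,0,0,-0.01,0],[0,0,0,-0.02,0],[0,0,0,-0.03,0],[0,0,0,-0.03,0]]}}

```text
time: 9.2
ee_pos: [0.5539, 0.2379, 0.1542]
eef_rot: [-3.079, -0.578, 0.021]
contact_force: [-0.5, 0.2, 3.7]
opening: 0.0176
```

{"api": "send_rows", "payload": {"steps": [[0,0,0,-0.01,0],[0,0,0,-0.015,0],[0,0,0,-0.015,0]]}}

```text
time: 9.5
ee_pos: [0.5539, 0.238, 0.1514]
eef_rot: [-3.079, -0.578, 0.02]
contact_force: [-0.4, 0.4, 4.4]
opening: 0.0179
```

```bash
python3 - <<'E'
from h import *
import time
for i in range(6):
    if i: viewer.snapshot('top')
    s=telemetry.get_state();print(s['time'],s['ee_pos'][2],np.round(s['contact_force'],1),np.round(s['moment'],2))
E
```

```text
9.5 0.15139903340834626 [-0.4  0.4  4.4] [-0.04  0.24 -0.01]
9.55 0.15144910367105588 [-1.1 -0.2  4.6] [-0.01  0.2   0.01]
9.6 0.15145104282148072 [-1.9  0.6  4.2] [-0.1   0.17  0.01]
9.65 0.15138887165237325 [-0.2 -0.5  3.9] [-0.02  0.2   0.02]
9.7 0.15134399275732335 [-1.3  1.1  4.2] [-0.01  0.18 -0.06]
9.75 0.15131477916514977 [-0.5  0.   4.6] [-0.03  0.12 -0.  ]
```

{"api": "send_rows", "payload": {"steps": [[0,0,0,-0.01,0],[0,0,0,-0.015,0],[0,0,0,-0.015,0]]}}

```text
time: 10.05
ee_pos: [0.5539, 0.238, 0.1482]
eef_rot: [-3.079, -0.578, 0.021]
contact_force: [-0.6, -0.1, 4.6]
opening: 0.0173
```

{"api": "send_rows", "payload": {"steps": [[0,0,0,-0.01,0],[0,0,0,-0.01,0]]}}

```text
time: 10.25
ee_pos: [0.5539, 0.238, 0.1461]
eef_rot: [-3.079, -0.578, 0.021]
contact_force: [-0.4, 0.5, 5.6]
opening: 0.0176
```

{"api": "send_rows", "payload": {"steps": [[0,0,0,-0.01,0],[0,0,0,-0.01,0]]}}

```text
time: 10.45
ee_pos: [0.5539, 0.238, 0.1441]
eef_rot: [-3.079, -0.578, 0.021]
contact_force: [-0.9, -0.1, 6.3]
opening: 0.0177
```

{"api": "send_rows", "payload": {"steps": [[0,0,0,-0.01,0],[0,0,0,-0.01,0]]}}

```text
time: 10.65
ee_pos: [0.5539, 0.2381, 0.1422]
eef_rot: [-3.079, -0.578, 0.021]
contact_force: [-2.3, 0.3, 5.7]
opening: 0.0177
```

{"api": "send_rows", "payload": {"steps": [[0,0,0,-0.01,0],[0,0,0,-0.01,0]]}}

```text
time: 10.85
ee_pos: [0.554, 0.2381, 0.141]
eef_rot: [-3.079, -0.578, 0.019]
contact_force: [-1.2, -1.3, 8.7]
opening: 0.0177
```

{"api": "send_rows", "payload": {"steps": [[0,0,0,-0.003,0],[0,0,0,-0.003,0]]}}

```text
time: 11.05
ee_pos: [0.554, 0.2381, 0.1411]
eef_rot: [-3.079, -0.578, 0.019]
contact_force: [-1.8, 0.0, 7.5]
opening: 0.0175
```

{"api": "send_rows", "payload": {"steps": [[0,0,0,-0.005,0],[0,0,0,-0.005,0]]}}

```text
time: 11.25
ee_pos: [0.554, 0.2382, 0.141]
eef_rot: [-3.079, -0.578, 0.018]
contact_force: [-1.7, -0.5, 7.1]
opening: 0.0175
```

{"api": "send_rows", "payload": {"steps": [[0,0,0,-0.01,0],[0,0,0,-0.012,0]]}}

```text
time: 11.45
ee_pos: [0.5541, 0.2382, 0.1402]
eef_rot: [-3.079, -0.578, 0.016]
contact_force: [-3.0, -0.3, 11.1]
opening: 0.0177
```

```bash
cat > f.py <<'E'
from h import *
for i in range(4):
    viewer.snapshot('top')
    s=telemetry.get_state();print(s['time'],np.round(s['ee_pos'],4),np.round(s['contact_force'],1),np.round(s['moment'],2))
E
python3 f.py
```

```text
11.5 [0.5541 0.2382 0.1402] [-3.1 -0.5 11.9] [-0.24  0.76 -0.02]
11.55 [0.5541 0.2382 0.1403] [-2.9 -0.6 11.3] [-0.23  0.76  0.05]
11.6 [0.5541 0.2382 0.1403] [-2.5 -1.6 10.5] [-0.22  0.73  0.01]
11.65 [0.5541 0.2382 0.1403] [-3.  -1.2 10.3] [-0.19  0.72  0.02]
```

{"api": "send_rows", "payload": {"steps": [[0,-0.006,0,-0.012,0],[0,-0.006,0,-0.016,0],[0,-0.006,0,-0.016,0]]}}

```text
time: 11.95
ee_pos: [0.5537, 0.2382, 0.1397]
eef_rot: [-3.079, -0.578, 0.01]
contact_force: [-1.4, -1.9, 12.2]
opening: 0.0174
```

```bash
python3 f.py
```

```text
12.0 [0.5537 0.2382 0.1397] [-1.5 -2.6 13.8] [-0.28  0.48  0.  ]
12.05 [0.5537 0.2382 0.1397] [-1.7 -0.9 12.5] [-0.38  0.5   0.01]
12.1 [0.5537 0.2382 0.1397] [-1.5 -1.4 13.1] [-0.35  0.5   0.01]
12.15 [0.5537 0.2382 0.1397] [-2.  -1.3 13.9] [-0.31  0.54  0.03]
```

{"api": "send_rows", "payload": {"steps": [[0,-0.005,-0.004,-0.016,0],[0,-0.005,-0.004,-0.02,0],[0,-0.005,-0.004,-0.02,0]]}}

```text
time: 12.45
ee_pos: [0.5535, 0.2379, 0.1391]
eef_rot: [-3.077, -0.578, 0.003]
contact_force: [-2.5, -0.1, 14.9]
opening: 0.0176
```

```bash
python3 f.py
```

```text
12.5 [0.5535 0.2379 0.1391] [-3.1 -0.5 14.7] [-0.01  0.65 -0.  ]
12.55 [0.5535 0.2379 0.1392] [-2.9  0.2 15.6] [-0.01  0.69  0.  ]
12.6 [0.5535 0.2379 0.1391] [-3.5 -0.5 15.4] [-0.03  0.62 -0.  ]
12.65 [0.5535 0.2379 0.1392] [-3.3 -0.4 14.2] [-0.07  0.64 -0.06]
```

{"api": "send_rows", "payload": {"steps": [[0,-0.003,0,-0.021,0],[0,-0.003,0,-0.021,0],[0,-0.003,0,-0.021,0],[0,-0.003,0,-0.021,0],[0,-0.003,0,-0.021,0]]}}

```text
time: 13.15
ee_pos: [0.5538, 0.2381, 0.1388]
eef_rot: [-3.077, -0.578, -0.004]
contact_force: [-3.7, -2.6, 16.8]
opening: 0.0176
```

```bash
python3 f.py;python3 f.py; python3 f.py; python3 - <<'E'
from h import *
a=save('scene','s4.png')
st=telemetry.get_state()
def c(im,x,y,w,s): return cv2.resize(im[y-w:y+w,x-w:x+w],(s,s),interpolation=cv2.INTER_CUBIC)
u=proj('scene',st['ee_pos']+[0,0,.021]);print(u)
cv2.imwrite('pics/z5.png',c(a,int(u[0]),int(u[1]),30,600)[:,:,::-1])
E
```

```text
13.2 [0.5538 0.2381 0.1387] [-3.4 -0.9 17.5] [-0.28  0.76  0.03]
13.25 [0.5538 0.2381 0.1387] [-3.7 -1.6 16.7] [-0.29  0.85  0.04]
13.3 [0.5538 0.2381 0.1387] [-4.1 -1.2 16.7] [-0.27  0.78 -0.03]
13.35 [0.5538 0.2382 0.1387] [-3.9 -1.9 16.9] [-0.26  0.81  0.04]
13.4 [0.5538 0.2382 0.1388] [-3.4 -1.1 16.6] [-0.32  0.78 -0.02]
13.45 [0.5538 0.2382 0.1387] [-3.5 -1.2 17.7] [-0.29  0.77 -0.  ]
13.5 [0.5538 0.2381 0.1388] [-3.5 -1.4 18.1] [-0.22  0.84 -0.  ]
13.55 [0.5538 0.2381 0.1388] [-3.1 -1.5 16.4] [-0.31  0.83  0.04]
13.6 [0.5538 0.2381 0.1388] [-3.6 -1.3 17.4] [-0.33  0.77  0.01]
13.65 [0.5538 0.2382 0.1387] [-4.3 -1.4 17.7] [-0.25  0.83  0.  ]
13.7 [0.5538 0.2381 0.1388] [-3.1 -0.8 16.2] [-0.29  0.8   0.01]
13.75 [0.5538 0.2382 0.1387] [-4.7 -1.6 17.2] [-0.34  0.87  0.05]
[339.99386086 166.27012659]
```

View pics/z5.png

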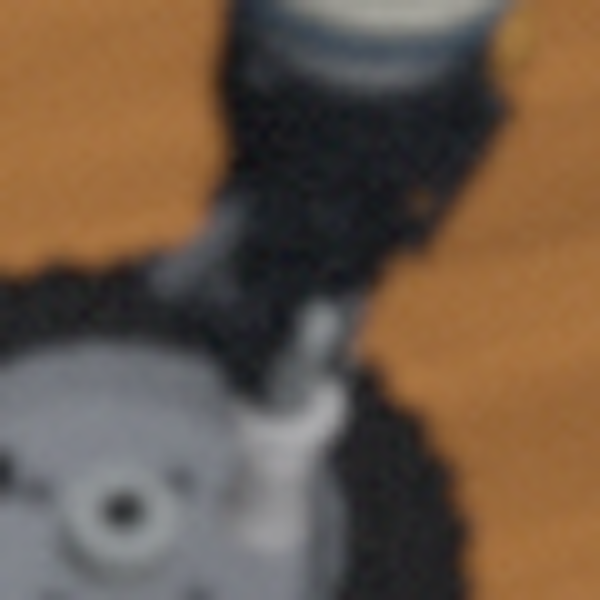

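```bash
python3 - <<'E'
from h import *
st=telemetry.get_state();t=st['ee_pos']
for k in(-.084,.021,.031,.044): print(k,proj('scene',t+[0,0,k]),proj('scene',np.array([.5122,-.2157,.2105])+[0,0,k]))
a=cv2.imread('pics/s4.png').max(2);b=cv2.imread('pics/s2.png').max(2)
print(a[158:178,333:348]);u=proj('scene',np.array([.5122,-.2157,.2105])+[0,0,.021]);x,y=map(int,u);print(x,y);print(b[y-8:y+12,x-7:x+8])
E
```

```text
-0.084 [335.3488483  187.18109642] [186.95066278 195.73933537]
0.021 [339.99386086 166.27012659] [181.99696807 173.76092526]
0.031 [340.4665847  164.14201308] [181.49027231 171.51283209]
0.044 [341.08962148 161.33721912] [180.82173575 168.54668831]
[[ 53  47  41  35  34  38  30  37  42  41  44  32  32  32  30]
 [ 48  41  38  34  39  34  31  31  33  39  37  38  33  34  33]
 [ 38  34  34  34  33  33  31  33  32  33  36  31  29  27  29]
 [ 36  30  24  32  33  30  25  32  32  36  33  34  30  30  48]
 [ 33  28  33  34  32  32  34  28  40  40  38  33  26  40  71]
 [ 32  30  31  38  32  34  35  35  35  30  33  33  33  52  89]
 [ 37  36  39  37  36  34  36  39  36  35  37  38  50  73 112]
 [ 46  41  39  39  36  34  40  54  54  48  55  60  74 105 134]
 [ 43  42  43  31  33  42  62  87  93  81  74  76 101 127 144]
 [ 44  46  42  34  36  58  86 115 123 108  82  92 111 138 152]
 [ 46  39  43  32  34  63 100 130 136 117  88  96 123 146 155]
 [ 37  38  35  34  43  68 107 134 132 108  88 105 134 152 158]
 [ 39  34  34  34  55  79 107 122 115  89  87 116 134 150 157]
 [ 38  34  36  52  66  82 102 11
[... 978 characters left out ...]
0  64]
 [ 41  27  35  42  76 126 164 176 171 147 119  93  88  88  79]
 [ 42  37  35  41  76 124 158 173 169 152 128 100  87  93  86]
 [ 38  33  35  42  67 111 144 158 157 151 132 103  84  92  86]
 [ 34  36  36  41  62  99 134 144 148 141 126  97  78  84  88]
 [ 33  31  36  47  58  89 117 130 133 128 111  89  74  85  90]
 [ 42  39  42  47  71  88 100 111 116 114 106  87  76  82 102]
 [ 57  45  39  53  77  92  97 100 106 109 106  90  77  84 110]
 [ 76  54  44  53  80  99 102 100 107 109 104  96  86  99 127]
 [ 96  67  46  56  77  94 100  97 104 109 106 100 108 127 150]
 [111  82  54  54  72  95  96  97 102 105 110 111 129 154 167]
 [110  86  62  54  69  91 103 102 102 110 113 123 146 166 173]]
```

{"api": "send_rows", "payload": {"steps": [[0,-0.005,0,0.05,0],[0,-0.005,0,0.12,0],[0,-0.005,0,0.2,0],[0,-0.005,0,0.28,0],[0,-0.005,0,0.36,0]]}}

```text
time: 14.3
ee_pos: [0.5528, 0.2382, 0.2119]
eef_rot: [-3.077, -0.578, -0.004]
contact_force: [0.1, -0.1, -0.4]
opening: 0.0177
```

{"api": "send_rows", "payload": {"steps": [[0,0,0,0.05,0],[0,-0.02,-0.15,0.05,0],[0,-0.04,-0.35,0.05,0],[0,-0.06,-0.55,0.05,0],[0,-0.08,-0.75,0.05,0]]}}

```text
time: 14.8
ee_pos: [0.5365, 0.0869, 0.2223]
eef_rot: [-3.077, -0.579, -0.004]
contact_force: [0.7, -0.7, -0.4]
opening: 0.0175
```

```bash
python3 - <<'E'
from h import *
from scipy.spatial.transform import Rotation as R
st=telemetry.get_state();t=st['ee_pos'];r=R.from_rotvec(st['eef_rot']).as_matrix();print(t,st['contact_force'],st['opening'],r[:,2],r[:,1])
a=save('scene','s5.png')
x,y=map(int,proj('scene',t))
cv2.imwrite('pics/z6.png',cv2.resize(a[y-35:y+35,x-35:x+35],(600,600),interpolation=cv2.INTER_CUBIC)[:,:,::-1])
m=t+r[:,2]*.084;print(x-35,y-35,m,proj('scene',m),proj('scene',t-r[:,2]*.021))
E
```

```text
[0.53651128 0.08691457 0.22231907] [ 0.72266327 -0.68521615 -0.35040009] 0.01752005200842173 [ 6.99477500e-04  1.11044213e-02 -9.99938099e-01] [ 0.36347639 -0.93154876 -0.01009069]
255 124 [0.53657004 0.08784734 0.13832427] [289.13758474 177.19914114] [290.60578767 154.40644728]
```

View pics/z6.png

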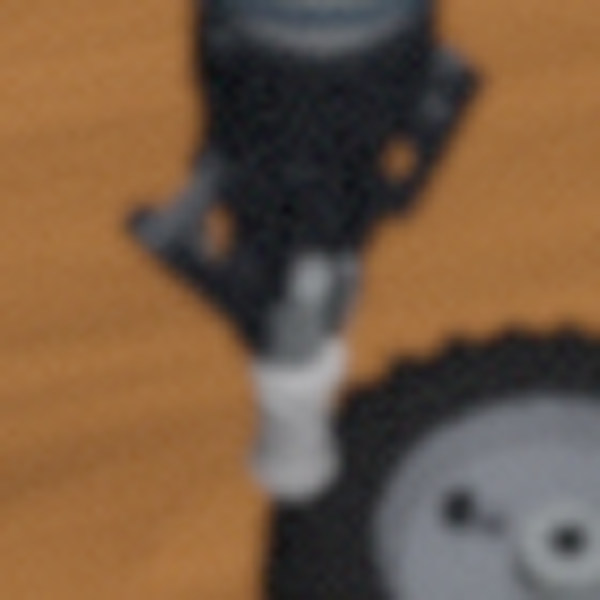

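{"api": "send_rows", "payload": {"steps": [[0,-0.01,-0.2,0,0],[0,-0.03,-0.4,0,0],[0,-0.05,-0.6,0,0],[0,-0.07,-0.8,0,0],[0,-0.08,-0.95,0,0]]}}

```text
time: 15.35
ee_pos: [0.5199, -0.1109, 0.2231]
eef_rot: [-3.084, -0.57, -0.003]
contact_force: [0.9, -0.1, -1.8]
opening: 0.0176
```

{"api": "send_rows", "payload": {"steps": [[0,-0.01,-0.2,0,0],[0,-0.02,-0.38,0,0],[0,-0.03,-0.48,0,0],[0,-0.035,-0.5275,0,0],[0,-0.035,-0.5275,0,0]]}}

```text
time: 15.85
ee_pos: [0.5128, -0.217, 0.2232]
eef_rot: [-3.084, -0.568, -0.003]
contact_force: [0.1, 0.1, -1.5]
opening: 0.0174
```

{"api": "send_rows", "payload": {"steps": [[0,0,0,0,0],[0,0,0,-0.04,0],[0,0,0,-0.08,0],[0,0,0,-0.12,0],[0,0,0,-0.16,0]]}}

```text
time: 16.35
ee_pos: [0.5127, -0.2164, 0.1899]
eef_rot: [-3.083, -0.569, -0.002]
contact_force: [-0.3, -0.3, -1.3]
opening: 0.0175
```

{"api": "send_rows", "payload": {"steps": [[0,0.001,0,-0.06,0],[0,0.001,0,-0.12,0],[0,0.001,0,-0.18,0],[0,0.001,0,-0.23,0],[0,0.001,0,-0.27,0]]}}

```text
time: 16.85
ee_pos: [0.5127, -0.2163, 0.1346]
eef_rot: [-3.082, -0.569, -0.0]
contact_force: [0.6, 0.4, -1.1]
opening: 0.0177
```

{"api": "send_rows", "payload": {"steps": [[0,0.001,0.001,-0.02,0],[0,0.001,0.001,-0.04,0],[0,0.001,0.001,-0.06,0],[0,0.001,0.001,-0.08,0],[0,0.001,0.001,-0.1,0]]}}

```text
time: 17.35
ee_pos: [0.5131, -0.2162, 0.1147]
eef_rot: [-3.083, -0.569, -0.001]
contact_force: [-0.1, 0.2, -1.4]
opening: 0.0177
```

In the cup, no contact yet.

{"api": "send_rows", "payload": {"steps": [[0,0,0,-0.02,0],[0,0,0,-0.04,0],[0,0,0,-0.06,0],[0,0,0,-0.075,0],[0,0,0,-0.08,0]]}}

```text
time: 17.85
ee_pos: [0.5129, -0.2162, 0.0981]
eef_rot: [-3.082, -0.569, -0.0]
contact_force: [0.2, -0.3, -1.6]
opening: 0.0177
```

{"api": "send_rows", "payload": {"steps": [[0,0,0,-0.006,0],[0,0,0,-0.012,0],[0,0,0,-0.012,0]]}}

```text
time: 18.15
ee_pos: [0.513, -0.2161, 0.0963]
eef_rot: [-3.083, -0.569, -0.001]
contact_force: [-0.6, 0.8, 2.3]
opening: 0.0176
```

{"api": "send_rows", "payload": {"steps": [[0.2,0,0,0,0],[0.4,0,0,0,0],[1,0,0,0,0],[1,0,0,0,0],[1,0,0,0,0]]}}

```text
time: 18.65
ee_pos: [0.513, -0.2162, 0.0963]
eef_rot: [-3.083, -0.569, -0.001]
contact_force: [0.3, -0.2, -0.2]
opening: 0.0749
```

{"api": "send_rows", "payload": {"steps": [[1,0,0,0.08,0],[1,0,0,0.2,0],[1,0,0,0.4,0],[1,0,0,0.6,0],[1,0,0,0.75,0]]}}

```text
time: 19.15
ee_pos: [0.5132, -0.2163, 0.2509]
eef_rot: [-3.085, -0.569, -0.006]
contact_force: [-0.1, -0.0, 0.1]
opening: 0.0855
```

{"api": "send_rows", "payload": {"steps": [[1,0,0,0,0],[1,-0.3,0,0,0],[1,-0.5,0,0,0],[1,-0.7,0,0,0],[1,-0.7,0,0,0]]}}

```text
time: 19.65
ee_pos: [0.3701, -0.2162, 0.2517]
eef_rot: [-3.087, -0.566, -0.007]
contact_force: [1.6, -1.3, 0.7]
opening: 0.0851
```

```bash
python3 - <<'E'
from h import *
st=telemetry.get_state();print(st['time'],st['ee_pos'],st['contact_force'],st['opening'])
a=save('scene','s6.png');b=save('top','t6.png')
def c(im,x,y,w,s): return cv2.resize(im[y-w:y+w,x-w:x+w],(s,s),interpolation=cv2.INTER_CUBIC)
cv2.imwrite('pics/z7.png',np.hstack([c(a,191,212,26,400),c(b,333,190,26,400)])[:,:,::-1])
for h in(.117,.125,.133,.141): print(h,(proj('scene',[.513,-.2162,h])-[165,186])*400/52,(proj('top',[.513,-.2162,h])-[307,164])*400/52)
E
```

```text
19.65 [ 0.37005912 -0.21620092  0.25172723] [ 1.57051345 -1.25868855  0.70255649] 0.08513551874293311
0.117 [171.15221488  91.12825519] [243.68671779 161.83919193]
0.125 [168.44403939  79.14145377] [247.44850127 158.40467451]
0.133 [165.70978861  67.03923907] [251.25975804 154.92498786]
0.141 [162.94908412  54.81993616] [255.12147054 151.39923501]
```

View pics/z7.png

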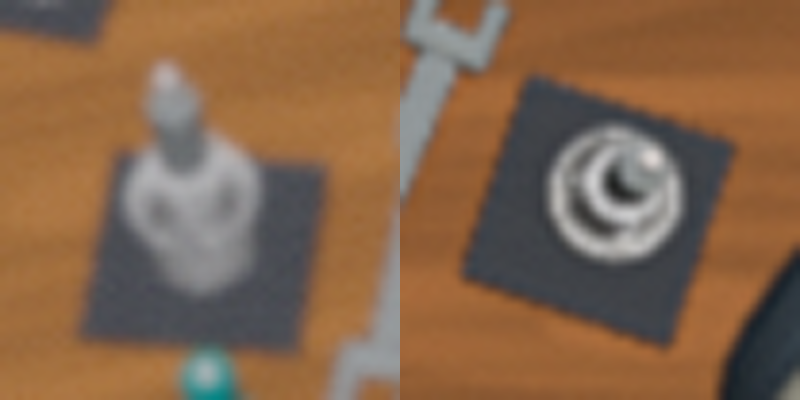

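```bash
python3 -c "
from h import *
viewer.snapshot('top');viewer.snapshot('top');s=telemetry.get_state();print(s['joint_vel'],s['contact_force'])
print(job.hand_in())"
```

```text
[ 0.00787302  0.0196045  -0.0078875  -0.00014099  0.00144764 -0.00128004] [-0.24564081 -1.41084894  0.41236062]
the job is handed in; nothing more can be done
None
```

I took the gauge out of the larger stand, pressed it onto the valve, stood it back in the cup and let go. I handed the job in about 20 s into the 64 s; it reports no verdict.

- **Press:** The wrist force rose slowly to about 5–7 N over roughly 13 mm, which I read as the valve core. After that it climbed at about the 5 N/mm expected once home. I held it for about a second at about 18 N in all, slightly over the 17 N asked for but below 25 N. There was a steady side force of about 4 N.
- **Return:** The gauge touched the cup floor within 0.2 mm of the tool height where I first gripped it.
- **Final look:** The last pictures show it upright and centred, with the white rod standing out roughly 13 mm. That is a rough reading from one blurry crop. The gripper is well clear.
- **Not checked:** The gripper hid the rod during the press, so I could only confirm it after release. I did not re-measure the bystanders. I felt no unexpected contact, and my path kept clear of them.

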